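Crimp a vial through the press guard

TASK

Push the vial carriage fully home under the crimping head, then reach down through the window of the guard and press the lever all the way down, and come away leaving the carriage home and the lever down. Touch the press with the fingers only: do not touch the guard with any part of the robot, do not lift or tip the vial in the carriage, and leave the other glassware, the spare vials and the cap tin where they stand.

Things in the scene. Friction and masses are not known exactly. Their poses are not given: they have to be found in the camera images.
- press: The vial crimping press, a grey machine fixed to the bench. Origin on the bench surface under its base; x points from its front (robot side) to its rear, y to its left, z up. Base plate 20 mm thick, x -170 to +120, y -150 to +150 mm. At the rear a linkage housing (x 60 to 110, y -115 to +55, z to 75 mm) and the lever's pivot cheeks (x 47 to 77, y -108 to -62, z to 110 mm).
- crimp_head (a point): Centre of the lower edge of the crimping head (32 mm across) on the press's axis x 0, y 75 mm: z 124 mm with the lever raised; it goes down 26 mm with the lever. It hangs from an overhang (x -16 to +28, y 56 to 142, z 175 to 205 mm) on a column at the left edge (x -16 to +28, y 116 to 142 mm).
- carriage (a joint): Slide of the aluminium vial carriage, in m: 0 as it starts, drawn out towards the robot; 0.05 fully home against its stop with the vial under the crimping head. It moves along the press's +x. Friction about 2.5 N; it stays where it is left.
- push_plate (a point): Point on the front face (it looks along the press's -x) of the carriage's upright push plate, on its centre line, 20 mm below its top edge. The plate is 60 mm wide (y), 8 mm thick, its top at z 82 mm above the bench. Behind it, 98 mm along +x, stands the vial. Axes as the press.
- nest (a point): Centre of the floor of the round nest on the carriage in which the vial stands, at z 32 mm; the nest's ring is 36 mm across and 16 mm high, with 2 mm play round the vial. Axes as the press.
- vial_mid (a point): The centre of the vial in the nest: a loose glass vial, 23 mm across and 72 mm high, aluminium cap up, 30 g. This point is 36 mm above its foot; z is its axis.
- guard: The guard over the lever, fixed to the press, origin and axes as the press. A steel frame lies level with its top face at z 125 mm, 12 mm wide and 10 mm thick round the window, on four corner posts, with clear panels on the front and both sides: in all x -112 to +12, y -142 to -28 mm. No part of it may be touched.
- window (a point): Centre of the guard's window, level with the top face of the frame (z 125 mm). The clear opening is 100 mm along x and 90 mm along y and is entered from above. Axes as the press.
- lever (a joint): Hinge of the lever, in rad: 0 fully raised, 0.24 fully down against its stop. It starts between 0 and 0.06. It turns about an axis along the press's y at x 60, z 95 mm. Friction takes about 5 N on the pad; it stays where it is left.
- lever_pad (a point): Centre of the top face of the black pad at the lever's front end, below the middle of the window: pad 40 mm (x) by 30 mm (y), 110 mm ahead of the hinge. With the lever raised it is at z about 114 mm, fully down about 88 mm, moving almost straight down. Its axes are the press's, turned with the lever.
- spare_a_mid (a point): Centre of a spare vial like the first, standing on the front of the base plate (top at z 92 mm). Leave alone.
- spare_b_mid (a point): Centre of the other spare vial, standing on the front of the base plate (top at z 92 mm). Leave alone.
- cap_tin: Small steel tin, 40 mm across and 32 mm high, on the base plate between carriage and guard; origin at its foot. Leave alone.
- beaker: Glass beaker, 68 mm across, 90 mm high; origin at its foot. Leave alone.
- flask: Conical glass flask, 84 mm across, 142 mm high; origin at its foot. Leave alone.
- cylinder: Glass measuring cylinder, foot 60 mm across, 188 mm high; origin at its foot. Leave alone.
- wash_bottle: White plastic wash bottle, 66 mm across, its thin spout up to 198 mm high; origin at its foot. Leave alone.

How it is judged:
By the outcome, as a careful person would: the job done as asked, in the order asked, and still so for the second after the job is handed in, with the robot touching nothing.
It also fails if it takes over 51 s, if anything falls off the work surface, if the arm or the gripper's body presses on something with over 40 N, if the wrist force passes 120 N, or if a joint passes its speed limit or range.

ROBOT

A 6-joint arm with a two-finger parallel gripper is mounted at the origin on the work surface. World frame = base frame: x ahead of the robot, y to its left, z up, the work surface at z = 0. Lengths are in m, angles in rad, forces in N, time in s.
With the tool pointing down it reaches from about 0.3 to 0.875 m from the base axis. Payload 6.4 kg.
Tool frame: the origin (TCP) lies midway between the tips of the shut fingers; the grasp point (between the pads) lies 19 mm behind it; z points along the fingers, y is the line along which they close (so a half turn about z gives the same grasp; the last joint's range is limited). The gripper opens to 85 mm and grips with 20 to 120 N. Pads are 22 mm wide; open, the fingers measure 114 mm over their backs; the gripper's body (76 mm by 85 mm) begins 54 mm behind the grasp point. The pads swing forward as they close: fully open they stand 13 mm farther back than shut.
Start: joints at [-1.394, 0.181, 1.607, -0, 1.354, -0.206], TCP at [0.215, -0.533, 0.231] pointing down, gripper open.
Joint ranges: [-2.99, 2.99], [-0.89, 2.07], [0.3, 2.58], [-1.14, 4.28], [0, 2.63], [-3.12, 3.12]. Speed limits (rad/s): [2.57, 2.57, 3.01, 3.14, 3.14, 3.14].

INTERFACE

Orientations are given as a unit quaternion [w, x, y, z].
In Python, from bench import status, camera, ctrl gives the robot as it stands. The module is installed in compiled form; this text tells all that it offers.
- The arm moves only by the shell command python3 -m handwheel 'ROWS'. ROWS is JSON, a list that holds one entry, the list of rows, each a list of 7 numbers: the opening, from -1 (shut) to 1 (fully open), then the shift along the tool's x, y, z in cm, then the turn, a rotation vector about the tool's x, y, z in degrees. A call has 1 to 10 rows; each row is the pose to reach, as a shift and turn from the pose commanded when the call began, along the tool's axes at that moment; what a row does not reach only later rows make up. A row lasts 1/8 s, in which the tool goes at most 62.5 mm and 10.7 degrees, less where a joint would pass 70% of its speed; a pose out of reach is approached as far as the arm can. A call with a gripper value outside its range is refused whole. The fingers move at their own pace and stop on an object; the grip force is fixed at half the most. Time passes only in rows, so rows that repeat a pose let the fingers close. It gives the time, the measured TCP pose, the force, the opening and the grip force at its end, in the units of the state.
- status.get_obs(): the state, without advancing time (a new reading comes with each control period).
- camera(name): name is "scene" or "side" or "wrist"; returns a dict with "frame" (384x512x3 uint8, blue, green, red), "depth" (384x512 float32, m along the optical axis (not along the pixel's ray), 0 where there is no reading), "fx", "fy", "cx", "cy" (pixels), "dist" ([k1, k2, p1, p2, k3] as OpenCV has them; the pictures are not rectified), "extrinsics" (4x4, takes a point from camera to world coordinates); the wrist camera has in their place "hand_eye" (4x4, takes a point from camera to tool coordinates, whose origin is the TCP and whose axes are the flange's). Camera axes: x right, y down, z forward; pixel columns grow to the right and rows downward; lengths in m; the calibration is good to about 2 mm. A picture is of the moment at which its call begins: read the wrist's pose just before it.
- ctrl.hand_in(): hands the job in; it is judged then, once.
The state is a dict: "time_s": time; "q": joint angles; "dq": joint speeds; "joint_efforts": joint torques, N m; "eef_pos": TCP position; "eef_rot": TCP orientation; "wrist_force": force on the tool from outside, world axes, zero at the start; "torque": the same for the moment, N m; "opening": opening from 0.0 (shut) to 1.0 (fully open); "grasp_force": force on a finger pad.
Only numpy, scipy, OpenCV 4.12 (cv2) and the standard library are available. Lean on these libraries where they do the work, as an engineer would, in place of code of your own. Each camera call takes 0.05 s, during which the arm holds its last target. There are 200 camera calls.

## Working session

There is one attempt and no reset: what is moved stays moved. The work goes in short steps, Python scripts to look and compute and a shell command to move; the robot and the scene stay as the last step left them, time stands still between calls to the robot, and variables do not carry over. Pictures are saved under pics/ and viewed, at most 10 in all, crops included, and the job is handed in when it is done.

```bash
mkdir -p pics; python3 - <<'E'
from bench import status,camera
import cv2,numpy as np,pickle
o=status.get_obs();print(o)
for n in("scene","side"):
    c=camera(n);cv2.imwrite(f"pics/{n}0.png",c["frame"]);pickle.dump(c,open(n+".pkl","wb"))
    print(n,c["fx"],c["cx"],c["cy"],c["dist"],np.round(c["extrinsics"],3).tolist(),(c["depth"]>0).mean())
E
```

```text
{'time_s': 0.0, 'q': array([-1.39429761e+00,  1.81550941e-01,  1.60799610e+00,  5.35072515e-07,
        1.35375371e+00, -2.06277469e-01]), 'dq': array([-1.61089642e-04,  1.92890398e-04, -9.46549101e-04,  3.49194086e-05,
       -1.10588272e-03, -4.55652752e-04]), 'joint_efforts': array([ 1.29570117e-04, -4.44872332e+01, -3.51337659e+01, -1.79707213e-04,
        9.09105496e-03,  1.37815753e-06]), 'eef_pos': array([ 0.21469369, -0.53284055,  0.23038431]), 'eef_rot': array([-8.53954122e-04,  9.81740789e-01,  1.90221698e-01,  1.29770236e-05]), 'wrist_force': array([ 0.20750691,  0.99727899, -0.01527082]), 'torque': array([ 0.03514814, -0.0291623 , -0.00964972]), 'grasp_force': 0.0, 'opening': 1.0015217684112885}
scene 382.4466306213748 253.24095681767272 193.97475168735613 [0.00481074 0.         0.         0.         0.        ] [[-0.547, 0.547, -0.633, 1.298], [0.837, 0.342, -0.428, 0.5], [-0.017, -0.764, -0.645, 0.853], [0.0, 0.0, 0.0, 1.0]] 0.9958343505859375
side 472.7431961222482 257.41868452845983 185.2278498083193 [-0.00693641  0.          0.          0.          0.        ] [[-0.873, -0.332, 0.357, 0.118], [-0.487, 0.604, -0.631, 0.83], [-0.006, -0.725, -0.689, 1.014], [0.0, 0.0, 0.0, 1.0]] 0.9960174560546875
```

View pics/scene0.png

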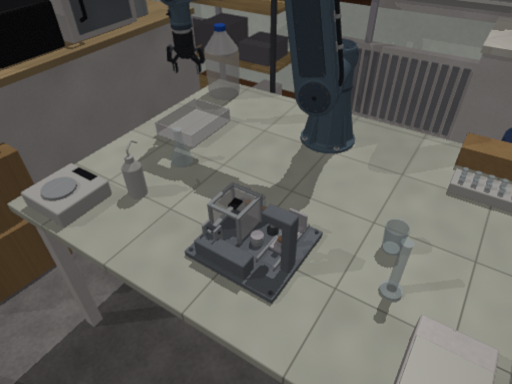

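View pics/side0.png

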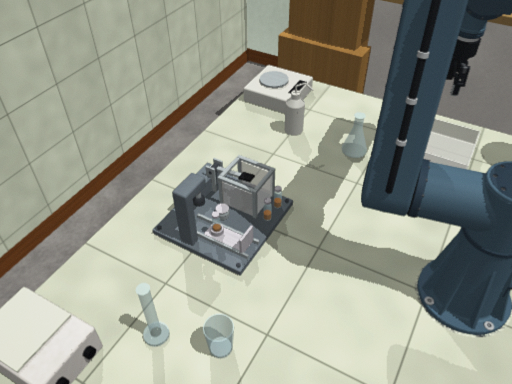

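The scene view shows the press around (255,240), with the guard at (235,210) and the column at (280,235). In the side view the press is around (225,215), the guard at (247,183), the carriage at (225,233) and the spare vials at about (268,212) and (279,198).

```bash
cat > h.py <<'E'
import cv2,numpy as np
def cloud(c,E=None):
    E=c["extrinsics"] if E is None else E
    K=np.array([[c["fx"],0,c["cx"]],[0,c["fy"],c["cy"]],[0,0,1]]);h,w=c["depth"].shape
    uv=np.stack(np.meshgrid(np.arange(w),np.arange(h)),-1).reshape(-1,1,2).astype(float)
    n=cv2.undistortPoints(uv,K,np.array(c["dist"])).reshape(-1,2)
    d=c["depth"].reshape(-1,1).astype(float)
    P=np.hstack([n*d,d])@E[:3,:3].T+E[:3,3]
    return P.reshape(h,w,3)
E
python3 - <<'E'
import pickle,cv2,numpy as np
from h import *
big=[]
for n,(x0,y0,x1,y1) in (("scene",(170,170,340,300)),("side",(140,140,310,280))):
    c=pickle.load(open(n+".pkl","rb"));P=cloud(c);f=c["frame"]
    m=np.zeros(P.shape[:2],bool);m[y0:y1,x0:x1]=1
    z=P[...,2]
    t=(f.max(2)<140)
    b=P[m&(z>.006)&(z<.21)]
    pl=m&(z>.012)&(z<.028)
    bench=m&(abs(z)<.006); print(n,"bench z",np.median(z[bench]),"plate",pl.sum(),np.median(z[pl]))
    r=cv2.minAreaRect(b[:,:2].astype(np.float32)*1000);print("all",r)
    r=cv2.minAreaRect(P[pl][:,:2].astype(np.float32)*1000);print("plate",r,cv2.boxPoints(r).round().tolist())
    g=m&(abs(z-.125)<.006);r=cv2.minAreaRect(P[g][:,:2].astype(np.float32)*1000);print("z125",g.sum(),r)
    g=m&(abs(z-.205)<.006);print("z205",g.sum(),P[g].mean(0) if g.any() else 0, cv2.minAreaRect(P[g][:,:2].astype(np.float32)*1000) if g.sum()>3 else 0)
    big.append(cv2.resize(f[y0:y1,x0:x1],None,fx=4.5,fy=4.5,interpolation=cv2.INTER_CUBIC))
cv2.imwrite("pics/side_crop.png",big[1][:600,:800])
E
```

```text
scene bench z 0.0010671697466911878 plate 3413 0.02104854415293167
all ((586.4146728515625, 24.166839599609375), (566.931884765625, 561.8190307617188), 31.901121139526367)
plate ((656.9882202148438, 69.97832489013672), (300.7834167480469, 296.42059326171875), 89.23848724365234) [[507.0, -78.0], [803.0, -82.0], [807.0, 218.0], [511.0, 222.0]]
z125 625 ((637.0906982421875, 69.35771942138672), (291.66448974609375, 132.08546447753906), 85.63462829589844)
z205 458 [0.69303326 0.17047788 0.20521337] ((689.712646484375, 168.03140258789062), (86.17180633544922, 45.70717239379883), 89.88206481933594)
side bench z -0.00010615934813029693 plate 3838 0.020011469728703768
all ((698.64599609375, -18.319854736328125), (468.5892639160156, 586.5152587890625), 21.26947784423828)
plate ((658.330322265625, 70.56525421142578), (306.3917541503906, 293.9970397949219), 88.64045715332031) [[508.0, -79.0], [802.0, -86.0], [809.0, 220.0], [515.0, 227.0]]
z125 638 ((636.549072265625, 72.57270812988281), (290.56744384765625, 129.60592651367188), 86.1299819946289)
z205 430 [0.68733072 0.17269141 0.20439871] ((688.7826538085938, 169.75091552734375), (87.04578399658203, 44.07158660888672), 88.691650390625)
```

View pics/side_crop.png

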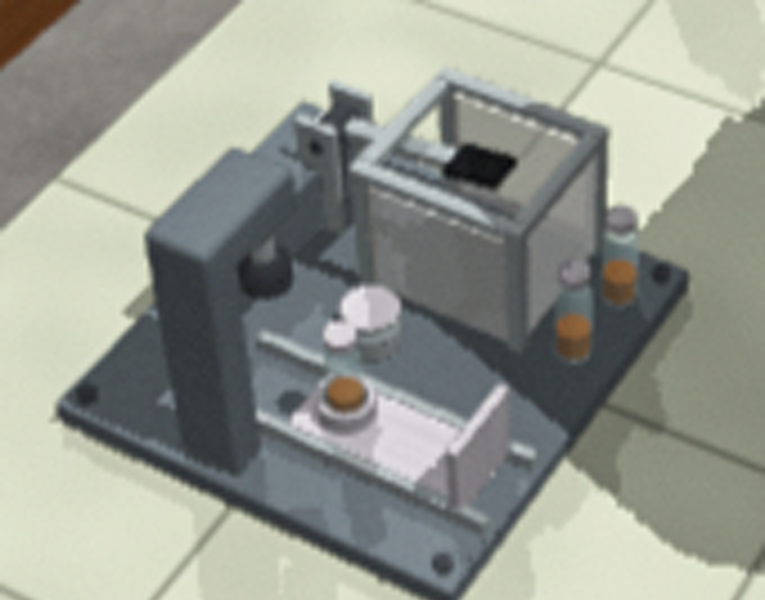

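The crop shows the push plate at (478,448), the vial in its nest at (345,370), and the cap tin at (370,320). The black pad is visible in the guard window at (480,165), and the spare vials stand in front of the guard at (573,310) and (620,255). The press yaw is about -1.1°, with its origin near (0.682, 0.070).

```bash
cat >> h.py <<'E'
O=np.array([.6825,.0698,0]);A=np.deg2rad(-1.1)
R=np.array([[np.cos(A),-np.sin(A),0],[np.sin(A),np.cos(A),0],[0,0,1]])
press=lambda P:(P-O)@R          # world->press
E
python3 - <<'E'
import pickle
from h import *
for n in("scene","side"):
    c=pickle.load(open(n+".pkl","rb"));W=cloud(c);P=press(W)*1000;f=c["frame"];x,y,z=P[...,0],P[...,1],P[...,2]
    def show(l,m):
        q=P[m];print(n,l,len(q),np.percentile(q,[3,50,97],axis=0).round().tolist() if len(q) else '')
    show("push",(abs(y-75)<45)&(x<-120)&(x>-170)&(z>45)&(z<95))
    show("pushtop",(abs(y-75)<45)&(x<-120)&(x>-170)&(z>77)&(z<95))
    g=(abs(z-125)<4)&(y<-15)&(y>-155)&(x<25)&(x>-125);show("guard",g)
    print(cv2.minAreaRect(P[g][:,:2].astype(np.float32)))
    show("pad",(f.max(2)<60)&(abs(x+50)<40)&(abs(y+85)<35)&(z>80)&(z<120))
    show("spares",(z>50)&(z<100)&(x<-115)&(x>-175)&(y<25))
    show("tall front",(z>30)&(x<-180)&(x>-420)&(abs(y)<200))
    w=W[(W[...,2]>.08)&(W[...,0]>.2)&(W[...,0]<.62)&(W[...,1]<-.1)&(W[...,1]>-.5)&(W[...,2]<.21)]
    print("glass right",len(w),np.percentile(w,[3,50,97],axis=0).round(3).tolist() if len(w) else '')
E
```

```text
scene push 134 [[-148.0, 48.0, 49.0], [-142.0, 86.0, 75.0], [-139.0, 103.0, 85.0]]
scene pushtop 59 [[-148.0, 48.0, 78.0], [-143.0, 76.0, 83.0], [-140.0, 102.0, 86.0]]
scene guard 504 [[-111.0, -141.0, 121.0], [-42.0, -79.0, 126.0], [11.0, -29.0, 128.0]]
((-50.3932991027832, -85.75205993652344), (126.42970275878906, 116.35358428955078), 0.12805113196372986)
scene pad 102 [[-66.0, -98.0, 106.0], [-47.0, -82.0, 113.0], [-31.0, -72.0, 116.0]]
scene spares 187 [[-172.0, -1383.0, 52.0], [-140.0, -1373.0, 77.0], [-117.0, -39.0, 97.0]]
scene tall front 4794 [[-413.0, -117.0, 277.0], [-395.0, -44.0, 446.0], [-383.0, 21.0, 580.0]]
glass right 181 [[0.431, -0.419, 0.082], [0.451, -0.397, 0.118], [0.461, -0.388, 0.147]]
side push 178 [[-149.0, 50.0, 46.0], [-147.0, 81.0, 71.0], [-140.0, 106.0, 84.0]]
side pushtop 63 [[-150.0, 49.0, 78.0], [-145.0, 77.0, 82.0], [-140.0, 106.0, 86.0]]
side guard 480 [[-111.0, -139.0, 121.0], [-54.0, -80.0, 124.0], [11.0, -27.0, 128.0]]
((-49.719425201416016, -84.04691314697266), (118.06244659423828, 126.2716293334961), 89.36192321777344)
side pad 99 [[-68.0, -98.0, 107.0], [-50.0, -82.0, 112.0], [-32.0, -69.0, 116.0]]
side spares 225 [[-150.0, -110.0, 51.0], [-142.0, -54.0, 75.0], [-129.0, -37.0, 94.0]]
side tall front 2094 [[-419.0, -42.0, 317.0], [-411.0, -16.0, 569.0], [-395.0, 32.0, 694.0]]
glass right 226 [[0.427, -0.418, 0.083], [0.441, -0.394, 0.12], [0.459, -0.385, 0.145]]
```

```bash
python3 -m handwheel '[[[-1,5,-5.2,0,0,0,4],[-1,10,-10.4,0,0,0,10],[-1,15,-15.6,0,0,0,16],[-1,20,-20.8,0,0,0,23],[-1,25,-26,0,0,0,23],[-1,29,-30,0,0,0,23],[-1,33,-34,0,0,0,23],[-1,37,-38.4,0,0,0,23],[-1,40,-41.5,0,0,0,23],[-1,40,-41.5,0,0,0,23]]]'
```

```text
time_s: 1.35
eef_pos: [0.431, 0.0044, 0.231]
eef_rot: [-0.0, 1.0, -0.007, -0.0]
wrist_force: [0.0, -0.4, 0.0]
opening: 0.002
grasp_force: 0.0
```

```bash
python3 -m handwheel '[[[-1,2.5,-6,0,0,0,0],[-1,5.6,-12,0,0,0,0],[-1,5.6,-14.4,0,0,0,0],[-1,5.6,-14.4,5,0,0,0],[-1,5.6,-14.4,10,0,0,0],[-1,5.6,-14.4,14,0,0,0],[-1,5.6,-14.4,17,0,0,0],[-1,5.6,-14.4,17.5,0,0,0],[-1,5.6,-14.4,17.5,0,0,0],[-1,5.6,-14.4,17.5,0,0,0]]]'
python3 - <<'E'
from bench import status,camera
from h import *
import pickle
p=status.get_obs()["eef_pos"];print(p,press(p)*1000)
c=camera("side");f=c["frame"][140:280,140:310];cv2.imwrite("pics/side1.png",cv2.resize(f,None,fx=4.2,fy=4.2,interpolation=cv2.INTER_CUBIC))
E
```

```text
time_s: 2.6
eef_pos: [0.4908, 0.1438, 0.0578]
eef_rot: [-0.0, 1.0, -0.009, 0.001]
wrist_force: [0.2, 0.4, -0.0]
opening: -0.002
grasp_force: 0.0
[0.49081705 0.14376094 0.0578382 ] [-193.06748963   70.26748552   57.8382009 ]
```

View pics/side1.png

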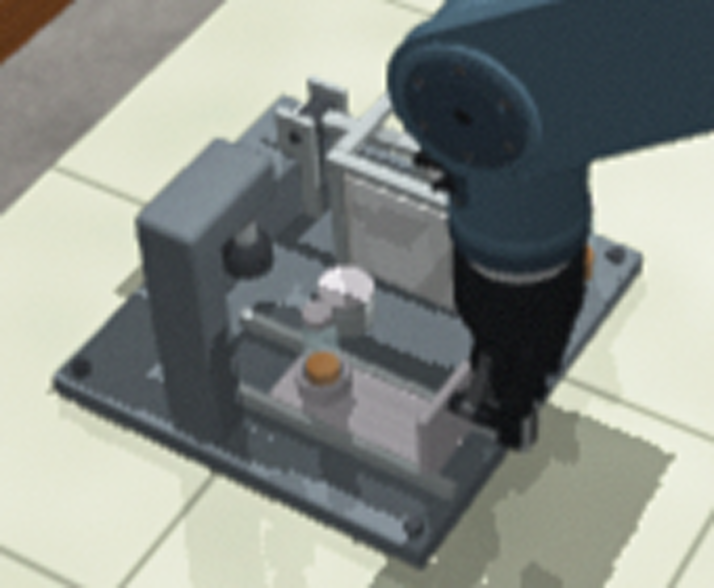

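The fingers at (515,420) stand just in front of the push plate at (445,430), clear of everything else. Next I push gently, correcting y by 5 mm.

```bash
python3 -m handwheel '[[[-1,1.2,-0.5,0,0,0,0],[-1,2.2,-0.5,0,0,0,0],[-1,2.7,-0.5,0,0,0,0],[-1,3.0,-0.5,0,0,0,0],[-1,3.3,-0.5,0,0,0,0],[-1,3.6,-0.5,0,0,0,0],[-1,3.9,-0.5,0,0,0,0],[-1,4.2,-0.5,0,0,0,0],[-1,4.6,-0.5,0,0,0,0],[-1,5,-0.5,0,0,0,0]]]'
python3 -m handwheel '[[[-1,0.5,0,0,0,0,0],[-1,1,0,0,0,0,0],[-1,1.5,0,0,0,0,0],[-1,1.9,0,0,0,0,0],[-1,2.3,0,0,0,0,0],[-1,2.6,0,0,0,0,0],[-1,2.8,0,0,0,0,0],[-1,2.9,0,0,0,0,0]]]'
python3 - <<'E'
from bench import status
from h import *
p=status.get_obs()["eef_pos"];print(press(p)*1000)
E
```

```text
time_s: 3.9
eef_pos: [0.5396, 0.148, 0.0561]
eef_rot: [0.0, 1.0, -0.009, -0.0]
wrist_force: [-2.9, -0.2, 0.1]
opening: -0.003
grasp_force: 1.4
time_s: 4.9
eef_pos: [0.5686, 0.1474, 0.0562]
eef_rot: [-0.0, 1.0, -0.009, -0.0]
wrist_force: [-3.0, 0.2, -1.9]
opening: 0.005
grasp_force: 1.3
[-115.37629897   75.44183309   56.19743588]
```

Pushing now at about 3 N. Continue slowly to the stop.

```bash
python3 -m handwheel '[[[-1,0.1,0,0,0,0,0],[-1,0.2,0,0,0,0,0],[-1,0.3,0,0,0,0,0],[-1,0.4,0,0,0,0,0]]]'
python3 -m handwheel '[[[-1,0.1,0,0,0,0,0],[-1,0.2,0,0,0,0,0]]]'
```

```text
time_s: 5.4
eef_pos: [0.5726, 0.1474, 0.0563]
eef_rot: [-0.0, 1.0, -0.009, -0.0]
wrist_force: [-2.3, 0.8, -2.2]
opening: 0.001
grasp_force: 1.3
time_s: 5.65
eef_pos: [0.5746, 0.1474, 0.0563]
eef_rot: [-0.0, 1.0, -0.009, -0.0]
wrist_force: [-3.2, -0.4, -2.6]
opening: -0.001
grasp_force: 1.3
```

```bash
python3 -m handwheel '[[[-1,0.1,0,0,0,0,0],[-1,0.2,0,0,0,0,0]]]'
python3 -m handwheel '[[[-1,0.1,0,0,0,0,0],[-1,0.2,0,0,0,0,0]]]'
```

```text
time_s: 5.9
eef_pos: [0.5746, 0.1473, 0.0562]
eef_rot: [0.0, 1.0, -0.009, -0.002]
wrist_force: [-13.2, -0.5, 7.8]
opening: 0.003
grasp_force: 6.6
time_s: 6.15
eef_pos: [0.5746, 0.1473, 0.0562]
eef_rot: [0.0, 1.0, -0.009, -0.005]
wrist_force: [-22.2, -1.9, 14.4]
opening: 0.004
grasp_force: 10.7
```

The stop is reached, with force rising and position fixed. I'll back off and rise, then go over the window.

```bash
python3 -m handwheel '[[[-1,-1,0,0,0,0,0],[-1,-2.5,0,0,0,0,0],[-1,-5,0,0,0,0,0],[-1,-5,0,-3,0,0,0],[-1,-5,0,-8,0,0,0],[-1,-5,0,-13,0,0,0],[-1,-5,0,-17,0,0,0],[-1,-5,0,-18,0,0,0],[-1,-5,0,-18,0,0,0]]]'
python3 - <<'E'
from bench import status,camera
from h import *
o=status.get_obs();p=o["eef_pos"];print(press(p)*1000,o["eef_rot"],o["wrist_force"])
P0=press(p)*1000;print("to pad cm, tool axes x,y:",(-50-P0[0])/10,-(-85-P0[1])/10,"z to 125:",(P0[2]-125)/10)
c=camera("side");P=press(cloud(c))*1000;x,y,z=P[...,0],P[...,1],P[...,2]
m=(abs(y-75)<35)&(x<-70)&(x>-125)&(z>60)&(z<86);print("plate",m.sum(),np.percentile(P[m],[3,50,97],axis=0).round().tolist())
f=c["frame"][140:280,140:310];cv2.imwrite("pics/side2.png",cv2.resize(f,None,fx=4.2,fy=4.2,interpolation=cv2.INTER_CUBIC))
E
```

```text
time_s: 7.28
eef_pos: [0.5292, 0.1481, 0.2367]
eef_rot: [-0.0, 1.0, -0.009, 0.001]
wrist_force: [0.0, 0.7, -0.4]
opening: 0.0
grasp_force: 0.0
[-154.80622565   75.38534948  236.71943971] [-6.34112114e-05  9.99955242e-01 -9.39075110e-03  1.15033038e-03] [ 0.03657252  0.72819739 -0.37459031]
to pad cm, tool axes x,y: 10.480622564584085 16.03853494784687 z to 125: 11.171943971135198
plate 128 [[-99.0, 49.0, 61.0], [-97.0, 81.0, 77.0], [-91.0, 106.0, 84.0]]
```

View pics/side2.png

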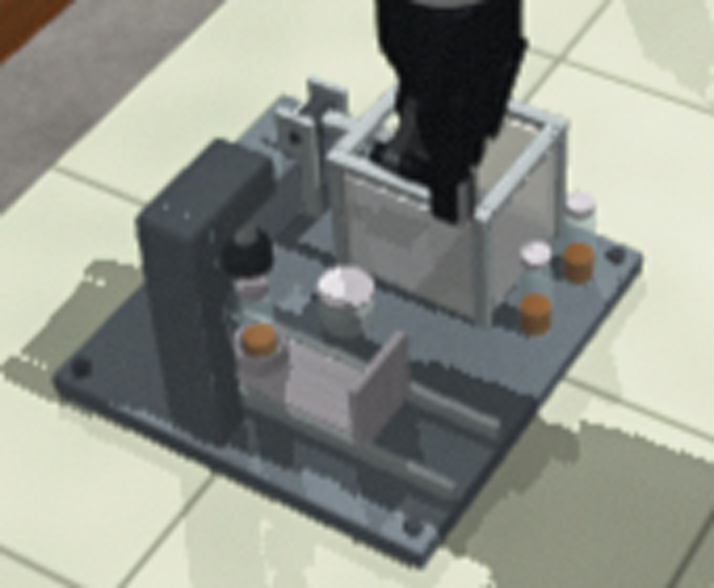

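The carriage is home: the plate face is at about -98 mm, and the vial at (258,320) stands upright under the head. Now over the window.

```bash
python3 -m handwheel '[[[-1,2.6,4,0,0,0,0],[-1,5.2,8,0,0,0,0],[-1,7.8,12,0,0,0,0],[-1,10,15.5,0,0,0,0],[-1,10.5,16,0,0,0,0],[-1,10.5,16,3,0,0,0],[-1,10.5,16,6,0,0,0],[-1,10.5,16,8,0,0,0],[-1,10.5,16,8,0,0,0]]]'
python3 - <<'E'
from bench import status,camera
from h import *
o=status.get_obs();p=o["eef_pos"];print(press(p)*1000,o["wrist_force"])
c=camera("wrist");cv2.imwrite("pics/wrist.png",c["frame"])
T=np.eye(4);from scipy.spatial.transform import Rotation as Ro
T[:3,:3]=Ro.from_quat(np.roll(o["eef_rot"],-1)).as_matrix();T[:3,3]=p
P=press(cloud(c,T@c["hand_eye"]))*1000;x,y,z=P[...,0],P[...,1],P[...,2]
m=(c["frame"].max(2)<60)&(abs(x+50)<45)&(abs(y+85)<40)&(z>80)&(z<121)
print("pad",m.sum(),np.percentile(P[m],[3,50,97],axis=0).round().tolist() if m.any() else '')
g=(abs(z-125)<5)&(y<-15)&(y>-155)&(x<25)&(x>-125);print("frame",np.percentile(P[g],[2,98],axis=0).round().tolist() if g.any() else '')
E
```

```text
time_s: 8.45
eef_pos: [0.6288, -0.0128, 0.1536]
eef_rot: [-0.001, 1.0, -0.009, -0.002]
wrist_force: [-0.3, -0.1, 0.2]
opening: -0.004
grasp_force: 0.0
[-52.11706308 -83.65840593 153.5919987 ] [-0.330172   -0.14598784  0.22283642]
pad 1745 [[-62.0, -100.0, 108.0], [-44.0, -86.0, 111.0], [-30.0, -73.0, 113.0]]
frame [[-78.0, -142.0, 122.0], [12.0, -31.0, 125.0]]
```

View pics/wrist.png

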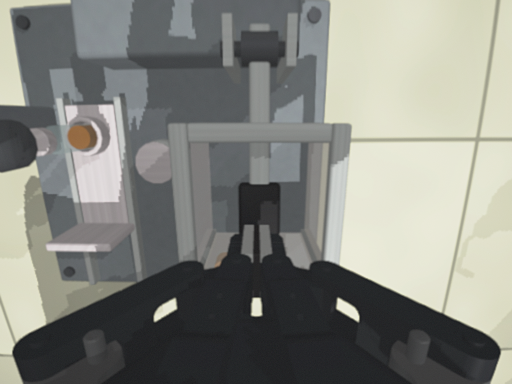

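The wrist view shows the shut fingers at (255,240) over the pad at (260,205), centred between the frame's side bars at x≈185 and x≈335. Now press down.

```bash
python3 -m handwheel '[[[-1,0.2,0.1,1.5,0,0,0],[-1,0.2,0.1,3,0,0,0],[-1,0.2,0.1,3.6,0,0,0],[-1,0.2,0.1,4.1,0,0,0],[-1,0.2,0.1,4.5,0,0,0],[-1,0.2,0.1,4.9,0,0,0],[-1,0.2,0.1,5.3,0,0,0],[-1,0.2,0.1,5.7,0,0,0],[-1,0.2,0.1,6.0,0,0,0],[-1,0.2,0.1,6.2,0,0,0]]]'
python3 -m handwheel '[[[-1,0,0,0.1,0,0,0],[-1,0,0,0.2,0,0,0]]]'
```

```text
time_s: 9.75
eef_pos: [0.6324, -0.0148, 0.0941]
eef_rot: [0.0, 1.0, -0.009, -0.0]
wrist_force: [-3.3, -1.1, 3.8]
opening: -0.003
grasp_force: 1.9
time_s: 10.0
eef_pos: [0.6325, -0.0148, 0.0922]
eef_rot: [-0.0, 1.0, -0.009, -0.0]
wrist_force: [-3.5, -0.9, 3.9]
opening: -0.0
grasp_force: 1.8
```

```bash
python3 -m handwheel '[[[-1,0,0,0.15,0,0,0],[-1,0,0,0.3,0,0,0]]]'
python3 -m handwheel '[[[-1,0,0,0.1,0,0,0],[-1,0,0,0.2,0,0,0]]]'
```

```text
time_s: 10.25
eef_pos: [0.6326, -0.0148, 0.0893]
eef_rot: [0.0, 1.0, -0.009, 0.0]
wrist_force: [-2.5, 0.3, 3.0]
opening: 0.001
grasp_force: 1.8
time_s: 10.5
eef_pos: [0.6328, -0.0148, 0.0884]
eef_rot: [0.0, 1.0, -0.009, 0.0]
wrist_force: [-8.8, 0.5, 14.4]
opening: -0.003
grasp_force: 7.7
```

```bash
python3 -m handwheel '[[[-1,0,0,0.1,0,0,0],[-1,0,0,0.2,0,0,0],[-1,0,0,0.2,0,0,0]]]'
```

```text
time_s: 10.88
eef_pos: [0.6328, -0.0148, 0.0882]
eef_rot: [0.0, 1.0, -0.009, 0.0]
wrist_force: [-11.2, 0.4, 21.6]
opening: 0.003
grasp_force: 11.3
```

Hard against the stop at 88 mm. Retract straight up, check.

```bash
python3 -m handwheel '[[[-1,0,0,-1,0,0,0],[-1,0,0,-3,0,0,0],[-1,0,0,-6,0,0,0],[-1,0,0,-10,0,0,0],[-1,0,0,-15,0,0,0],[-1,-5,0,-17,0,0,0],[-1,-10,0,-17,0,0,0],[-1,-15,0,-17,0,0,0],[-1,-18,0,-17,0,0,0],[-1,-18,0,-17,0,0,0]]]'
python3 - <<'E'
from bench import status,camera
from h import *
o=status.get_obs();print(o["wrist_force"],abs(o["dq"]).max())
for n in("side","scene"):
    c=camera(n);P=press(cloud(c))*1000;x,y,z=P[...,0],P[...,1],P[...,2];f=c["frame"]
    for l,m in(("plate",(abs(y-75)<35)&(x<-70)&(x>-125)&(z>60)&(z<86)),("pad",(f.max(2)<60)&(abs(x+50)<30)&(abs(y+85)<25)&(z>60)&(z<121))):
        print(n,l,m.sum(),np.percentile(P[m],[3,50,97],axis=0).round().tolist() if m.any() else '')
    if n=="side":cv2.imwrite("pics/side3.png",cv2.resize(f[140:280,140:310],None,fx=4.2,fy=4.2,interpolation=cv2.INTER_CUBIC))
E
```

```text
time_s: 12.12
eef_pos: [0.4518, -0.0113, 0.2563]
eef_rot: [0.0, 1.0, -0.009, 0.001]
wrist_force: [0.9, 0.5, 0.7]
opening: -0.0
grasp_force: 0.0
[0.9148052  0.53090511 0.65399016] 0.058483402501303336
side plate 126 [[-99.0, 50.0, 62.0], [-97.0, 80.0, 77.0], [-91.0, 105.0, 85.0]]
side pad 79 [[-68.0, -99.0, 82.0], [-49.0, -86.0, 87.0], [-33.0, -74.0, 92.0]]
scene plate 8 [[-99.0, 102.0, 64.0], [-94.0, 103.0, 75.0], [-92.0, 105.0, 79.0]]
scene pad 77 [[-64.0, -97.0, 84.0], [-48.0, -83.0, 89.0], [-32.0, -71.0, 93.0]]
```

View pics/side3.png

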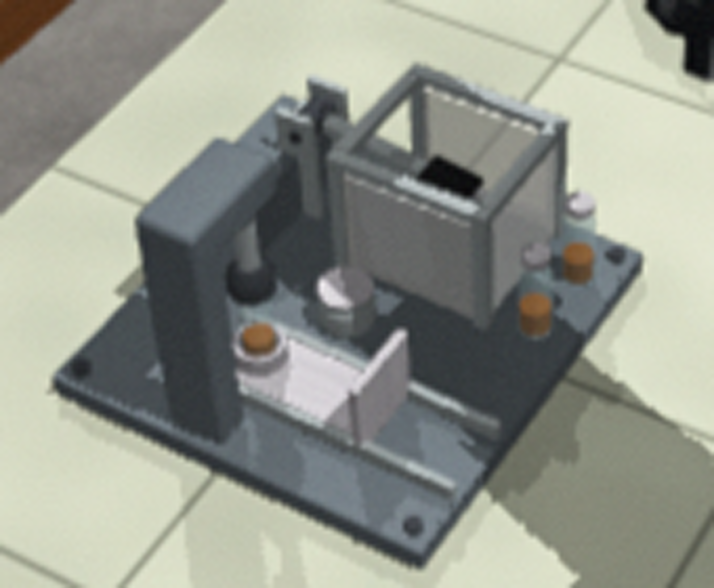

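The picture shows the pad down at (450,178), the head lowered onto the vial at (250,280), and the carriage still home. The tin and spare vials have not moved, and the robot is clear.

```bash
python3 -c "
from bench import ctrl
print(ctrl.hand_in())"
```

```text
the job is handed in; nothing more can be done
None
```

The job is handed in: the carriage is home against its stop, the lever is fully down (pad at about 88 mm), the tin and spare vials are where they stood, and the robot is clear at about 12 s; no verdict came back.

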